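Clear the jug off the rusk canister and hold its lid open

TASK

The blue milk jug has been left on top of the clear rusk canister: lift it off and stand it upright on the round cork mat with its whole foot on the mat, without dropping it. Then raise the canister's hinged lid, which has a steel pull at its front, to about 60 degrees from shut and keep holding it there so that I can take rusks out; it drops shut by itself, so do not let it slam, and do not swing it near upright or it flops over onto the things behind. Finish while still holding the lid at that angle, and leave everything else on the counter where it is.

Things in the scene. Friction and masses are not known exactly. Their poses are not given: they have to be found in the camera images.
- canister: Clear acrylic box canister with brown rusks inside, 170 mm (x) by 200 mm (y), 120.5 mm high with its lid shut, fixed firmly to the counter. Origin: centre of the underside; z up. The hinge line is parallel to its y axis at x = +85 mm, z = 115.5 mm (the side away from the robot); the steel pull is on the -x side (towards the robot).
- lid (a joint): Angle of the canister's lid in rad: 0 shut, growing as the front edge rises; 60 degrees is 1.047; stop at 1.95. Clear acrylic plate 174 by 204 by 5 mm, about 0.28 kg with its pull; the hinge is free and nothing props the lid: below about 1.5 rad it falls shut when let go, beyond it flops backwards.
- lid_hinge (a point): Point on the lid's hinge line, midway along it; does not move as the lid turns. Its y axis is the hinge line; the frame turns with the lid.
- lid_bar (a point): Middle of the cross bar of the lid's steel pull: round bar 10 mm thick, 90 mm long, parallel to the hinge, on a slanting 8 mm rod at each end. In the lid's frame it lies 196 mm in front of the hinge line and 28 mm above it; lid shut, it is 143.5 mm above the counter, 23 mm above the lid's top and 26 mm in front of the canister's wall, with free room round it.
- jug: Blue ceramic jug, 120 mm tall, about 0.4 kg, foot 72 mm across, belly 92 mm across at 45 mm height, neck 70 mm across at 98 mm, rim 78 mm across with 5 mm wall, open at the top. Starts standing on the shut lid. Origin: centre of the underside; z up; the handle points along -x and the spout along +x.
- jug_handle (a point): Point on the upright part of the jug's strap handle, 78 mm from the jug's axis and 88 mm above its underside. The strap is 14 mm wide (along the jug's y) and 9 mm thick, upright from 56 to 99 mm height; its top edge is at 111 mm and the gap between strap and belly is 28 mm or more.
- cork_mat: Round cork mat, 140 mm across and 6 mm thick, fixed on the counter to the left or right of the canister. Origin: centre of the underside.
- sugar_bowl: White lidded sugar bowl, 88 mm across, 87 mm tall, loose; stands on the other side of the canister from the mat. Origin: centre of the underside. Bystander.
- mug: White mug, 80 mm across, 92 mm tall, handle along its +y, loose. Origin: centre of the underside. Bystander.
- pepper_mill: Dark wooden pepper mill, 52 mm across, 139 mm tall, loose. Origin: centre of the underside. Bystander.
- jam_jar: Glass jam jar with a metal cap, 68 mm across, 95 mm tall, loose. Origin: centre of the underside. Bystander.
- tea_tin: Grey square tea tin, 72 by 72 by 118 mm, loose. Origin: centre of the underside. Bystander.
- side_plate: White side plate, 124 mm across, 16 mm high, loose, behind the canister. Origin: centre of the underside. Bystander.
- measuring_spoon: Steel measuring spoon lying on the counter, 140 mm long along its x, loose. Origin: on its underside near the middle. Bystander.
Not all that is in view belongs to the job. What is shaped like the jug but yellow is not meant.

How it is judged (in metres and radians):
On the way, in this order (a step that is already met when the one before it is completed fails the run):
1. the jug stands upright on the cork mat, let go and at rest, the lid still shut (horizontal distance between jug and cork_mat below 0.035 m and height (world z) of jug below 0.01 m and angle between jug's own z axis and vertical below 0.1 rad and linear speed of jug below 0.03 m/s and contact force between the fingers and jug below 0.05 N and value of joint lid below 0.1 rad), for 0.2 s.
2. the lid is held at 60 degrees, give or take 10 (value of joint lid between 0.873 and 1.222 rad and contact force between the fingers and lid above 0.2 N), for 0.5 s.
At the end, for the whole second after the job is handed in: The fingers hold the lid still (under 0.1 rad/s) at 60 degrees, give or take 10, touching it with more than 0.2 N, and nothing else props it; the jug stands upright (within 0.1 rad) and untouched on the cork mat with its centre within 35 mm of the mat's centre (all of step 2 and velocity of joint lid between -0.1 and 0.1 rad/s and contact force between jug and canister below 0.05 N and contact force between the fingers and jug below 0.05 N and horizontal distance between jug and cork_mat below 0.035 m and height (world z) of jug below 0.01 m and angle between jug's own z axis and vertical below 0.1 rad and linear speed of jug below 0.03 m/s); the arm keeps its last pose, push and grip.
It fails at once if the jug is let go in the air or knocked off the lid (height (world z) of jug between 0.018 and 0.112 m and contact force between each of the arm, the fingers and jug below 0.01 N).
It fails at once if the jug is tipped over (angle between jug's own z axis and vertical above 0.6 rad).
It fails at once if the lid slams shut (velocity of joint lid below -4 rad/s).
It fails at once if the lid is swung near upright (beyond 80 degrees) (value of joint lid above 1.4 rad).
It fails at once if a bystander is moved by more than 30 mm (distance of any of sugar_bowl, mug, pepper_mill, jam_jar, tea_tin, side_plate, measuring_spoon from where it was at the start of the episode above 0.03 m).
It also fails if it takes over 58 s, if anything falls off the work surface, if the arm or the gripper's body presses on something with over 40 N, if the wrist force passes 120 N, or if a joint passes its speed limit or range.

ROBOT

A 6-joint arm with a two-finger parallel gripper is mounted at the origin on the work surface. World frame = base frame: x ahead of the robot, y to its left, z up, the work surface at z = 0. Lengths are in mm, angles in rad, forces in N, time in s.
With the tool pointing down it reaches from about 350 to 875 mm from the base axis. Payload 4.2 kg.
Tool frame: the origin (TCP) lies midway between the tips of the shut fingers; the grasp point (between the pads) lies 19 mm behind it; z points along the fingers, y is the line along which they close (so a half turn about z gives the same grasp; the last joint's range is limited). The gripper opens to 85 mm and grips with 20 to 120 N. Pads are 22 mm wide; open, the fingers measure 114 mm over their backs; the gripper's body (76 mm by 85 mm) begins 54 mm behind the grasp point. The pads swing forward as they close: fully open they stand 13 mm farther back than shut.
Start: joints at [0.259, 0.385, 0.008, 0, -1.194, -0.259], TCP at [624.979, 0.025, 231.312] pointing down, gripper open.
Joint ranges: [-3.14, 3.14], [-1.21, 2.06], [-1.07, 1.41], [-3.16, 2.05], [-2.99, -0.16], [-3.1, 3.1]. Speed limits (rad/s): [2.79, 2.79, 3.14, 3.14, 3.14, 3.14].

INTERFACE

Orientations are given as a unit quaternion [x, y, z, w].
In Python, from bench import arm, eyes, nets gives the robot as it stands.
- The arm moves only by the tool apply_moves, never from a script. Its arguments are lists of equal length, an entry for each row: "delta_rot": the turn, a rotation vector about the tool's x, y, z as a fraction of full scale, a list of three; "xyz": the shift along the tool's x, y, z as a fraction of full scale, a list of three; "hand": the gripper command: -1 is fully open, 1 is shut, values between are in proportion. In form: {"delta_rot": [[ax, ay, az], ...], "xyz": [[dx, dy, dz], ...], "hand": [hand, ...]}. A call has 1 to 20 rows; each row shifts and turns the commanded pose from where the row before left it, along the tool's axes as they then stand; what a row does not reach is not made up. Full scale, the value 1, is 0.025 m for a shift and 6 degrees for a turn. A row lasts 1/12 s, in which the tool goes at most 41.7 mm and 7.16 degrees, less where a joint would pass 70% of its speed; a pose out of reach is approached as far as the arm can. A call with a number of a shift or a turn outside -1 to 1 is refused whole. A call with a gripper value outside its range is refused whole. The fingers move at their own pace and stop on an object; the grip force is fixed at half the most. Time passes only in rows, so rows that do not move let the fingers close. It gives the time, the measured TCP pose, the force, the opening and the grip force at its end, in the units of the state.
- arm.read_state(): the state, without advancing time (a new reading comes with each control period).
- eyes.get_image(name): name is "scene" or "side" or "wrist"; returns a dict with "frame" (384x512x3 uint8, red, green, blue), "range_z" (384x512 float32, mm along the optical axis (not along the pixel's ray), 0 where there is no reading), "camera_matrix" (3x3 intrinsics, pixels), "R" (3x3) and "t" (3): a world point X has camera coordinates R X + t; the wrist camera has in their place "hand_eye" (4x4, takes a point from camera to tool coordinates, whose origin is the TCP and whose axes are the flange's). Camera axes: x right, y down, z forward; pixel columns grow to the right and rows downward; lengths in mm; the calibration is good to about 2 mm. A picture is of the moment at which its call begins: read the wrist's pose just before it.
- arm.job_done(): hands the job in; it is judged then, once.
Trained networks look in a picture, given as the dict that the camera call returned (one of the last four; its "shot" number tells which), for a name from the list of things; names that differ only in an ending like _2 or _b are one class to them, and where a whole thing is asked for, a point or a joint stands for the part that bears it (a point fixed in the world has none). Each returns a list of dicts, best first, with "score" (0 to 1); they miss things now and then, are a little off and sometimes report something else, mostly with a low value. They report only what shows in the picture. A call takes as long as a camera call. They do not tell look-alikes from the thing itself.
- nets.look_for(name, picture): "bbox" ([left, top, right, bottom] in pixels, round what is visible of it).
- nets.masks_of(name, picture): "region" (384x512 bool, what is visible of it) and "bbox" ([left, top, right, bottom] in pixels, round what is visible of it).
The state is a dict: "clock": time; "joints": joint angles; "joint_vel": joint speeds; "joint_efforts": joint torques, N m; "position": TCP position; "ee_rot": TCP orientation; "contact_force": force on the tool from outside, world axes, zero at the start; "wrist_torque": the same for the moment, N m; "gripper_width": finger opening in mm; "grasp_force": force on a finger pad.
Only numpy, scipy, OpenCV 4.12 (cv2) and the standard library are available. Lean on these libraries where they do the work, as an engineer would, in place of code of your own. Each camera call takes 0.05 s, during which the arm holds its last target. There are 200 camera calls.

## Working session

There is one attempt and no reset: what is moved stays moved. The work goes in short steps, Python scripts to look and compute and a tool call to move; the robot and the scene stay as the last step left them, time stands still between calls to the robot, and variables do not carry over. Pictures are saved under pics/ and viewed, at most 10 in all, crops included, and the job is handed in when it is done.

Besides the shell and the picture viewer there is one more tool, called after "Call:" in YAML: its name, and indented under it one key for each argument. apply_moves: Moves the arm, as the interface text tells. Its arguments: {"type":"object","properties":{"delta_rot":{"type":"array"},"xyz":{"type":"array"},"hand":{"type":"array"}},"required":["delta_rot","xyz","hand"]}

```bash
mkdir -p pics; cat > h.py <<'E'
import numpy as np, cv2
from bench import arm, eyes, nets
def pts(p, m):
    v,u=np.nonzero(m&(p["range_z"]>0)); z=p["range_z"][v,u].astype(float)
    K=p["camera_matrix"]; c=np.stack([(u-K[0,2])/K[0,0]*z,(v-K[1,2])/K[1,1]*z,z],1)
    return (c-p["t"])@np.asarray(p["R"]) if "R" in p else c
def save(n,im): cv2.imwrite("pics/"+n,cv2.cvtColor(im,cv2.COLOR_RGB2BGR))
E
python3 - <<'E'
from h import *
s=arm.read_state(); print({k:np.round(v,3) for k,v in s.items()})
a=eyes.get_image("scene"); b=eyes.get_image("side")
save("scene.png",a["frame"]); save("side.png",b["frame"])
for nm,p in (("scene",a),("side",b)):
  for n in "canister jug jug_handle cork_mat sugar_bowl mug pepper_mill jam_jar tea_tin side_plate measuring_spoon lid_bar".split():
    for d in nets.masks_of(n,p)[:3]:
        P=pts(p,d["region"])
        if len(P): print(nm,n,round(d["score"],2),np.round(d["bbox"]).astype(int),len(P),"med",np.median(P,0).round(),"lo",np.percentile(P,3,axis=0).round(),"hi",np.percentile(P,97,axis=0).round())
E
```

```text
{'clock': np.float64(0.0), 'joints': array([ 0.259,  0.386,  0.007, -0.   , -1.194, -0.259]), 'joint_vel': array([-0.   ,  0.001, -0.001, -0.001,  0.   ,  0.   ]), 'joint_efforts': array([-1.0000e-03, -3.9229e+01,  1.8840e+01,  4.1860e+00, -5.0000e-03,
        0.0000e+00]), 'position': array([6.24420e+02, 1.70000e-02, 2.30226e+02]), 'ee_rot': array([-0.707,  0.707,  0.001, -0.001]), 'contact_force': array([ 0.368,  0.011, -0.584]), 'wrist_torque': array([0.016, 0.022, 0.018]), 'grasp_force': np.float64(0.0), 'gripper_width': np.float64(85.414)}
scene canister 0.72 [218 175 289 245] 3047 med [630. -48. 118.] lo [ 491. -133.   10.] hi [652.  65. 123.]
scene canister 0.63 [222 173 294 225] 1563 med [590. -60. 120.] lo [ 477. -130.  117.] hi [643.  63. 125.]
scene jug 0.84 [176 228 215 269] 1148 med [ 701. -254.   79.] lo [ 635. -296.    1.] hi [ 726. -199.  121.]
scene jug 0.63 [239 159 267 200] 919 med [570. -44. 200.] lo [505. -82. 142.] hi [587.  -8. 241.]
scene jug_handle 0.71 [237 155 266 203] 995 med [569. -43. 200.] lo [497. -82. 126.] hi [587.  -5. 241.]
scene jug_handle 0.6 [17
[... 2365 characters left out ...]
8.] lo [304. 445.   3.] hi [346. 485. 137.]
side pepper_mill 0.32 [249 128 267 141] 104 med [ 668. -399.   38.] lo [ 656. -423.    4.] hi [ 708. -388.   58.]
side jam_jar 0.44 [252 128 268 138] 75 med [ 666. -400.   41.] lo [ 656. -419.   11.] hi [ 694. -389.   58.]
side tea_tin 0.64 [340 121 364 159] 777 med [ 317. -434.   84.] lo [ 279. -497.    4.] hi [ 357. -421.  121.]
side side_plate 0.61 [168 190 204 217] 768 med [794.  19.  10.] lo [739. -30.   2.] hi [845.  74.  18.]
side measuring_spoon 0.49 [296 198 335 216] 254 med [ 342. -117.   11.] lo [ 307. -137.   -0.] hi [432. -90.  21.]
side lid_bar 0.64 [221 164 294 220] 1840 med [562.  11. 121.] lo [ 451. -117.  117.] hi [640.  72. 146.]
```

```bash
python3 - <<'E'
from h import *
a=cv2.imread("pics/scene.png")[130:300,100:420]; b=cv2.imread("pics/side.png")[110:310,200:380]
cv2.imwrite("pics/a.png",cv2.resize(a,None,fx=2.5,fy=2.5,interpolation=cv2.INTER_CUBIC))
a=cv2.imread("pics/scene.png")[145:255,210:300];b=cv2.imread("pics/side.png")[145:255,210:300]
cv2.imwrite("pics/b.png",cv2.resize(np.hstack([a,b]),None,fx=4.4,fy=4.4,interpolation=cv2.INTER_CUBIC))
E
```

```text
(no output)
```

View pics/a.png

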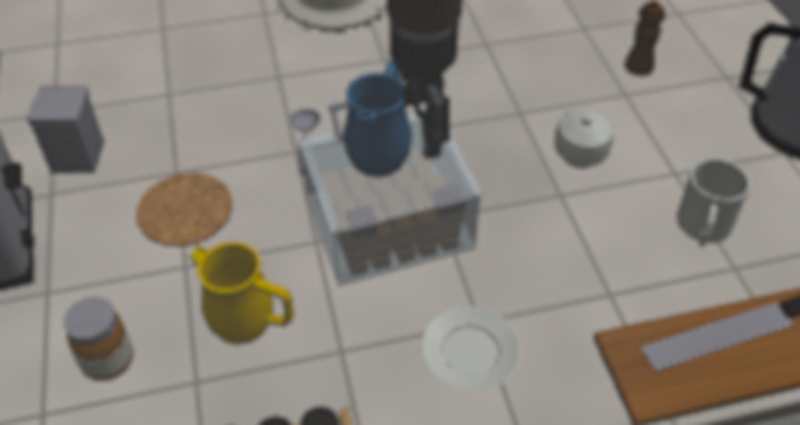

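View pics/b.png

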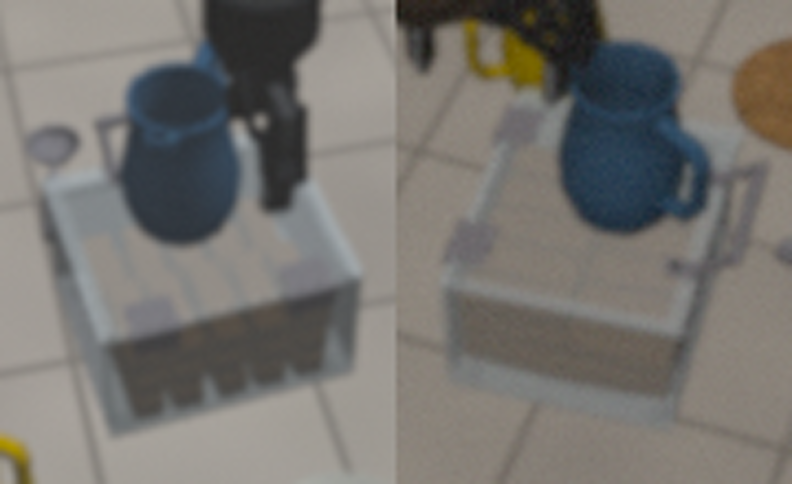

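```bash
python3 - <<'E'
from h import *
L=[];J=[]
M=[]
for n in ("scene","side"):
    p=eyes.get_image(n); all_=pts(p,np.ones((384,512),bool))
    m=(np.abs(all_[:,2]-120)<6)&(np.hypot(all_[:,0]-560,all_[:,1]+33)<160); Q=all_[m]; L.append(Q)
    r=cv2.minAreaRect(np.float32(Q[:,:2])); print(n,"lid rect",np.round(r[0],1),np.round(r[1],1),r[2],len(Q))
    v,u=np.nonzero(p["range_z"]>0); col=p["frame"][v,u].astype(int)
    blue=(col[:,2]-col[:,0]>25)&(all_[:,2]>126)&(all_[:,2]<246)&(np.hypot(all_[:,0]-550,all_[:,1]+40)<130)
    J.append(all_[blue])
    mm=(np.hypot(all_[:,0]-463,all_[:,1]+310)<85)&(all_[:,2]>3.5)&(all_[:,2]<9)&(col[:,0]-col[:,2]>25)
    (c,rad)=cv2.minEnclosingCircle(np.float32(all_[mm][:,:2])); print("mat",np.round(c,1),rad,all_[mm].mean(0).round(1))
L=np.vstack(L);J=np.vstack(J)
r=cv2.minAreaRect(np.float32(L[:,:2])); print("both",r)
np.save("J.npy",J)
from scipy.optimize import least_squares
for lo,hi in((130,150),(155,175),(180,200),(205,222),(225,245)):
    q=J[(J[:,2]>lo)&(J[:,2]<hi)]
    f=least_squares(lambda x:np.hypot(q[:,0]-x[0],q[:,1]-x[1])-x[2],[545,-38,40],loss="soft_l1",f_scale=2)
    d=np.hypot(q[:,0]-f.x[0],q[:,1]-f.x[1]); far=q[d>60]
    print(lo,f.x.round(1),len(q),"far",len(far),far.mean(0).round(1) if len(far) else "")
E
```

```text
scene lid rect [560.5 -31.6] [181.  206.3] 4.298413276672363 1683
mat [ 462.4 -314.9] 70.69325256347656 [ 465.2 -314.6    6.1]
side lid rect [558.7 -27.2] [178.7 207.2] 4.6306843757629395 1843
mat [ 461.5 -310.9] 72.98052215576172 [ 459.6 -306.4    6.3]
both ((560.2568359375, -29.000587463378906), (181.62838745117188, 211.12960815429688), 4.589743137359619)
130 [541.2 -27.9  33.8] 26 far 0 
155 [540.3 -35.7  43. ] 160 far 5 [485.8   0.6 170.6]
180 [540.7 -35.5  39.1] 240 far 9 [475.1   7.3 189.8]
205 [540.5 -35.4  34.3] 182 far 13 [475.    4.6 213.6]
225 [540.5 -35.5  36.4] 355 far 27 [481.3  -0.6 230. ]
```

Call:
apply_moves:
  delta_rot:
    - [0, 0, 0]
    - [0, 0, 0]
    - [0, 0, 0]
    - [0, 0, 0]
    - [0, 0, 0]
    - [0, 0, 0]
    - [0, 0, 0]
    - [0, 0, 0]
    - [0, 0, 0]
    - [0, 0, -0.97]
    - [0, 0, -0.97]
    - [0, 0, -0.97]
    - [0, 0, -0.97]
    - [0, 0, -0.97]
    - [0, 0, -0.97]
    - [0, 0, -0.97]
    - [0, 0, -0.97]
    - [0, 0, -0.97]
    - [0, 0, -0.97]
  xyz:
    - [0, 0, -0.7]
    - [0, 0, -0.7]
    - [0, 0, -0.6]
    - [0, 0.9, 0]
    - [0, 0.9, 0]
    - [0, 0.9, 0]
    - [0, 0.9, 0]
    - [-0.1, 0.9, 0]
    - [-0.1, 0.9, 0]
    - [0, 0.6, 0]
    - [0, 0, 0]
    - [0, 0, 0]
    - [0, 0, 0]
    - [0, 0, 0]
    - [0, 0, 0]
    - [0, 0, 0]
    - [0, 0, 0]
    - [0, 0, 0]
    - [0, 0, 0]
  hand: [-1, -1, -1, -1, -1, -1, -1, -1, -1, -1, -1, -1, -1, -1, -1, -1, -1, -1, -1]

```text
clock: 2.98
position: [474.9, 5.0, 281.5]
ee_rot: [0.962, -0.272, 0.0, -0.0]
contact_force: [0.7, 0.5, 0.4]
gripper_width: 85.3
grasp_force: 0.0
```

```bash
cat >> h.py <<'E'
from scipy.spatial.transform import Rotation as Rn
def wrist():
    s=arm.read_state(); p=eyes.get_image("wrist")
    H=np.asarray(p["hand_eye"]); R=Rn.from_quat(s["ee_rot"]).as_matrix()
    c=pts(p,np.ones((384,512),bool)); T=c@H[:3,:3].T+H[:3,3]
    v,u=np.nonzero(p["range_z"]>0)
    return s,p,T,T@R.T+s["position"],p["frame"][v,u].astype(int),(v,u)
E
python3 - <<'E'
from h import *
s,p,T,W,c,_=wrist(); save("w1.png",p["frame"])
b=(c[:,2]-c[:,0]>20)&(W[:,2]>126)&(W[:,2]<246)
d=np.hypot(W[:,0]-540.5,W[:,1]+35.5)
print(p["hand_eye"].round(2) if hasattr(p["hand_eye"],"round") else p["hand_eye"], b.sum())
for lo,hi in((175,190),(190,205),(205,219),(219,240)):
    q=b&(W[:,2]>lo)&(W[:,2]<hi)&(d>58); 
    if q.sum(): print(lo,q.sum(),W[q].mean(0).round(1),"tool med",np.median(T[q],0).round(1),T[q].min(0).round(1),T[q].max(0).round(1))
E
```

```text
[[   0.     -0.95   -0.32   82.39]
 [   1.      0.      0.      1.4 ]
 [  -0.     -0.32    0.95 -142.25]
 [   0.      0.      0.      1.  ]] 15120
219 445 [481.8  -3.9 230.3] tool med [10.7  4.3 50.8] [-1.9 -2.6 49.1] [19.5 10.7 59.5]
```

View pics/w1.png

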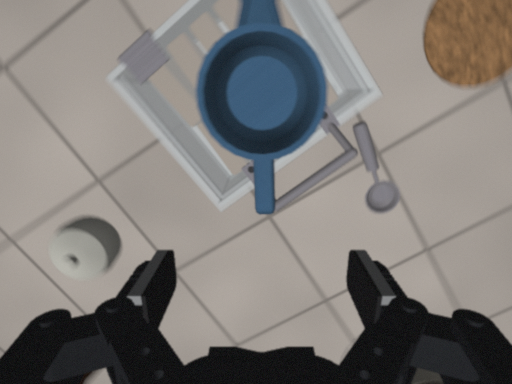

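Call:
apply_moves:
  delta_rot:
    - [0, 0, 0]
    - [0, 0, 0]
    - [0, 0, 0]
    - [0, 0, 0]
    - [0, 0, 0]
    - [0, 0, 0]
    - [0, 0, 0]
    - [0, 0, 0]
    - [0, 0, 0]
    - [0, 0, 0]
    - [0, 0, 0]
    - [0, 0, 0]
    - [0, 0, 0]
    - [0, 0, 0]
    - [0, 0, 0]
  xyz:
    - [0.08, 0.16, 0]
    - [0, 0, 0.6]
    - [0, 0, 0.7]
    - [0, 0, 0.7]
    - [0, 0, 0.7]
    - [0, 0, 0.6]
    - [0, 0, 0.44]
    - [0, 0, 0]
    - [0, 0, 0]
    - [0, 0, 0]
    - [0, 0, 0]
    - [0, 0, 0]
    - [0, 0, 0]
    - [0, 0, 0]
    - [0, 0, 0]
  hand: [-1, -1, -1, -1, -1, -1, -1, -0.3, 0.2, 0.5, 1, 1, 1, 1, 1]

```text
clock: 4.28
position: [475.2, 0.8, 188.6]
ee_rot: [0.962, -0.274, 0.001, -0.0]
contact_force: [0.1, 0.5, 2.9]
gripper_width: 13.2
grasp_force: 58.4
```

Call:
apply_moves:
  delta_rot:
    - [0, 0, 0]
    - [0, 0, 0]
    - [0, 0, 0]
    - [0, 0, 0]
    - [0, 0, 0]
    - [0, 0, 0]
    - [0, 0, 0]
    - [0, 0, 0]
    - [0, 0, 0]
  xyz:
    - [0, 0, -0.1]
    - [0, 0, -0.2]
    - [0, 0, -0.3]
    - [0, 0, -0.4]
    - [0, 0, -0.4]
    - [0, 0, -0.3]
    - [0, 0, -0.2]
    - [0, 0, -0.1]
    - [0, 0, 0]
  hand: [1, 1, 1, 1, 1, 1, 1, 1, 1]

```text
clock: 5.03
position: [474.6, 0.6, 238.1]
ee_rot: [0.962, -0.274, 0.0, -0.0]
contact_force: [-0.3, 0.1, -4.7]
gripper_width: 13.2
grasp_force: 58.2
```

```bash
cat >> h.py <<'E'
def jug():
    P=[]
    for n in ("scene","side"):
        p=eyes.get_image(n); a=pts(p,np.ones((384,512),bool)); v,u=np.nonzero(p["range_z"]>0); c=p["frame"][v,u].astype(int)
        P.append(a[(c[:,2]-c[:,0]>25)&(a[:,2]>3)&(a[:,2]<330)])
    return np.vstack(P),p
def near(P,c,r): return P[np.hypot(P[:,0]-c[0],P[:,1]-c[1])<r]
def slices(P,z0,c):
    from scipy.optimize import least_squares
    for lo,hi in((20,35),(35,55),(60,80),(85,102),(106,126)):
        q=near(P[(P[:,2]>z0+lo)&(P[:,2]<z0+hi)],c,55)
        if len(q)<20: continue
        f=least_squares(lambda x:np.hypot(q[:,0]-x[0],q[:,1]-x[1])-x[2],[*c,40],loss="soft_l1",f_scale=2)
        print(lo,hi,f.x.round(1),len(q))
E
python3 - <<'E'
from h import *
P,p=jug(); P=near(P,(541,-38),80)
print(arm.read_state()["contact_force"], np.percentile(P[:,2],[0.5,2,98,99.5]).round(1))
slices(P,171,(541,-38))
save("s2.png",cv2.resize(p["frame"][120:250,200:330],None,fx=3,fy=3))
E
```

```text
[ 0.13712493 -0.67668875 -4.71826364] [188.5 195.2 290.4 291.9]
20 35 [540.4 -37.   42.8] 61
35 55 [539.  -36.9  43. ] 143
60 80 [540.5 -36.2  38.1] 189
85 102 [539.4 -36.5  33.8] 110
106 126 [541.9 -38.8  35.7] 224
```

View pics/s2.png

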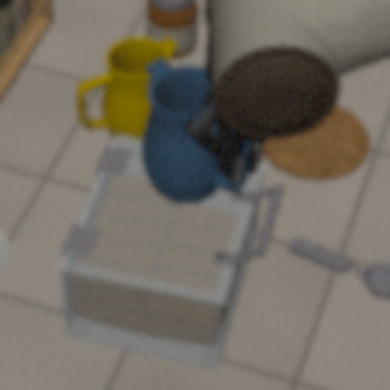

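Call:
apply_moves:
  delta_rot:
    - [0, 0, 0]
    - [0, 0, 0]
    - [0, 0, 0]
    - [0, 0, 0]
    - [0, 0, 0]
    - [0, 0, 0]
    - [0, 0, 0]
    - [0, 0, 0]
    - [0, 0, 0]
    - [0, 0, 0]
    - [0, 0, 0]
    - [0, 0, 0]
    - [0, 0, 0]
    - [0, 0, 0]
    - [0, 0, 0]
    - [0, 0, 0]
    - [0, 0, 0]
    - [0, 0, 0]
    - [0, 0, 0]
    - [0, 0, 0]
  xyz:
    - [0.03, 0.1, 0]
    - [0.07, 0.25, 0]
    - [0.11, 0.4, 0]
    - [0.16, 0.55, 0]
    - [0.19, 0.65, 0]
    - [0.2, 0.71, 0]
    - [0.2, 0.71, 0]
    - [0.2, 0.71, 0]
    - [0.2, 0.71, 0]
    - [0.2, 0.71, 0]
    - [0.2, 0.71, 0]
    - [0.2, 0.71, 0]
    - [0.2, 0.71, 0]
    - [0.2, 0.71, 0]
    - [0.2, 0.71, 0]
    - [0.19, 0.65, 0]
    - [0.16, 0.55, 0]
    - [0.11, 0.4, 0]
    - [0.07, 0.25, 0]
    - [0.03, 0.1, 0]
  hand: [1, 1, 1, 1, 1, 1, 1, 1, 1, 1, 1, 1, 1, 1, 1, 1, 1, 1, 1, 1]

```text
clock: 6.8
position: [395.2, -275.1, 237.6]
ee_rot: [0.962, -0.275, -0.0, 0.0]
contact_force: [0.1, 0.3, -5.4]
gripper_width: 13.3
grasp_force: 58.3
```

```bash
python3 - <<'E'
from h import *
P,p=jug(); P=near(P,(462,-312),75)
print(arm.read_state()["contact_force"],arm.read_state()["position"], np.percentile(P[:,2],[0.5,2,98,99.5]).round(1))
slices(P,171,(462,-312))
E
```

```text
[ 0.24453794 -1.12191983 -5.18306896] [ 395.64146404 -274.45276656  237.6692809 ] [188.5 193.4 290.3 291.9]
20 35 [ 462.3 -315.8   45.6] 54
35 55 [ 459.8 -313.4   43.4] 149
60 80 [ 460.8 -312.    38.2] 211
85 102 [ 460.3 -312.2   33.8] 167
106 126 [ 463.6 -314.5   35.7] 275
```

Call:
apply_moves:
  delta_rot:
    - [0, 0, 0]
    - [0, 0, 0]
    - [0, 0, 0]
    - [0, 0, 0]
    - [0, 0, 0]
    - [0, 0, 0]
    - [0, 0, 0]
    - [0, 0, 0]
    - [0, 0, 0]
    - [0, 0, 0]
    - [0, 0, 0]
    - [0, 0, 0]
    - [0, 0, 0]
    - [0, 0, 0]
    - [0, 0, 0]
    - [0, 0, 0]
  xyz:
    - [0, 0, 0.2]
    - [0, 0, 0.4]
    - [0, 0, 0.6]
    - [0, 0, 0.6]
    - [0, 0, 0.6]
    - [0, 0, 0.6]
    - [0, 0, 0.6]
    - [0, 0, 0.6]
    - [0, 0, 0.6]
    - [0, 0, 0.6]
    - [0, 0, 0.4]
    - [0, 0, 0.3]
    - [0, 0, 0.2]
    - [0, 0, 0.1]
    - [0, 0, 0.06]
    - [0, 0, 0]
  hand: [1, 1, 1, 1, 1, 1, 1, 1, 1, 1, 1, 1, 1, 1, 1, 1]

```text
clock: 8.23
position: [396.2, -274.2, 76.4]
ee_rot: [0.962, -0.274, 0.0, 0.0]
contact_force: [0.5, 0.9, -4.6]
gripper_width: 13.6
grasp_force: 58.3
```

Call:
apply_moves:
  delta_rot:
    - [0, 0, 0]
    - [0, 0, 0]
    - [0, 0, 0]
    - [0, 0, 0]
    - [0, 0, 0]
    - [0, 0, 0]
  xyz:
    - [0, 0, 0.04]
    - [0, 0, 0.03]
    - [0, 0, 0.02]
    - [0, 0, 0.02]
    - [0, 0, 0]
    - [0, 0, 0]
  hand: [1, 1, 1, 1, 1, 1]

```text
clock: 8.73
position: [396.0, -274.2, 74.2]
ee_rot: [0.962, -0.274, 0.0, 0.0]
contact_force: [-3.1, 4.1, 3.0]
gripper_width: 13.3
grasp_force: 59.2
```

Call:
apply_moves:
  delta_rot:
    - [0, 0, 0]
    - [0, 0, 0]
    - [0, 0, 0]
    - [0, 0, 0]
    - [0, 0, 0]
    - [0, 0, 0]
    - [0, 0, 0]
    - [0, 0, 0]
  xyz:
    - [0, 0, 0]
    - [0, 0, 0]
    - [0, 0, 0]
    - [0, 0, 0]
    - [0, 0, 0]
    - [0, 0, 0]
    - [0, 0, 0]
    - [0, 0, 0]
  hand: [0.5, 0.3, 0.1, 0, 0, 0, 0, 0]

```text
clock: 9.4
position: [396.0, -274.3, 73.5]
ee_rot: [0.962, -0.274, 0.0, 0.0]
contact_force: [-0.1, 0.2, -0.7]
gripper_width: 42.6
grasp_force: 0.0
```

```bash
python3 - <<'E'
from h import *
s=arm.read_state(); print(s["contact_force"].round(2),s["position"].round(1),s["gripper_width"])
P,p=jug(); P=near(P,(462,-312),75); print(np.percentile(P[:,2],[98,99.5]).round(1))
slices(P,6,(462,-312))
E
```

```text
[-0.14  0.18 -0.72] [ 396.  -274.3   73.5] 42.635024404398386
[127.4 128.6]
20 35 [ 464.6 -310.8   42.1] 40
35 55 [ 461.1 -309.5   40.9] 99
60 80 [ 460.9 -311.8   38.7] 144
85 102 [ 462.2 -311.4   34. ] 103
106 126 [ 465.5 -314.7   36.1] 161
```

Call:
apply_moves:
  delta_rot:
    - [0, 0, 0]
    - [0, 0, 0]
    - [0, 0, 0]
    - [0, 0, 0]
    - [0, 0, 0]
    - [0, 0, 0]
    - [0, 0, 0]
    - [0, 0, 0]
    - [0, 0, 0]
    - [0, 0, 0]
    - [0, 0, 0]
  xyz:
    - [0, 0, -0.2]
    - [0, 0, -0.6]
    - [0, 0, -0.8]
    - [0, 0, -0.8]
    - [0, 0, -0.8]
    - [0, 0, -0.8]
    - [0, 0, -0.8]
    - [0, 0, -0.8]
    - [0, 0, -0.8]
    - [0, 0, -0.4]
    - [0, 0, 0]
  hand: [0, 0, 0, 0, 0, 0, 0, 0, 0, 0, 0]

```text
clock: 10.42
position: [397.1, -274.7, 246.2]
ee_rot: [0.962, -0.274, 0.003, 0.0]
contact_force: [-0.0, 0.1, -0.4]
gripper_width: 42.9
grasp_force: 0.0
```

Call:
apply_moves:
  delta_rot:
    - [0, 0, 0]
    - [0, 0, 0]
    - [0, 0, 0]
    - [0, 0, 0]
    - [0, 0, 0]
    - [0, 0, 0]
    - [0, 0, 0]
    - [0, 0, 0]
    - [0, 0, 0]
    - [0, 0, 0]
    - [0, 0, 1]
    - [0, 0, 1]
    - [0, 0, 1]
    - [0, 0, 1]
    - [0, 0, 1]
    - [0, 0, 1]
    - [0, 0, 1]
    - [0, 0, 1]
    - [0, 0, 1]
    - [0, 0, 0]
  xyz:
    - [-0.31, -0.9, 0]
    - [-0.32, -0.91, 0]
    - [-0.32, -0.92, 0]
    - [-0.32, -0.92, 0]
    - [-0.32, -0.92, 0]
    - [-0.32, -0.92, 0]
    - [-0.32, -0.92, 0]
    - [-0.32, -0.92, 0]
    - [-0.31, -0.91, 0]
    - [-0.31, -0.9, 0]
    - [0, 0, 0]
    - [0, 0, 0]
    - [0, 0, 0]
    - [0, 0, 0]
    - [0, 0, 0]
    - [0, 0, 0]
    - [0, 0, 0]
    - [0, 0, 0]
    - [0, 0, 0]
    - [0, 0, 0]
  hand: [0, 0, 0, 0, 0, 0, 0, 0, 0, 0, 0, 0, 0, 0, 0, 0, 0, 0, 0, 0]

```text
clock: 12.08
position: [448.2, -38.4, 242.1]
ee_rot: [0.732, -0.681, -0.001, 0.001]
contact_force: [-0.1, -0.3, 0.5]
gripper_width: 42.3
grasp_force: 0.0
```

```bash
python3 - <<'E'
from h import *
s,p,T,W,c,(v,u)=wrist(); save("w2.png",p["frame"])
print(s["position"],s["ee_rot"].round(3),s["clock"])
m=(np.abs(W[:,2]-144)<9)&(np.hypot(W[:,0]-450,W[:,1]+38)<70)
q=W[m]; print(len(q)); 
top=q[q[:,2]>140]; r=cv2.minAreaRect(np.float32(top[:,:2])); print(r,top.mean(0),np.percentile(top[:,2],[5,50,95]))
vx,vy,x0,y0=cv2.fitLine(np.float32(top[:,:2]),cv2.DIST_HUBER,0,.1,.1).ravel(); print("bar dir deg",np.degrees(np.arctan2(vy,vx)),x0,y0)
t=T[m][q[:,2]>140]; print("tool",t.mean(0).round(1),t.min(0).round(1),t.max(0).round(1))
l=W[(np.abs(W[:,2]-120)<5)&(np.hypot(W[:,0]-560,W[:,1]+29)<160)]; print(len(l),cv2.minAreaRect(np.float32(l[:,:2])))
P,_=jug(); P=near(P,(462,-312),75); slices(P,6,(462,-312))
E
```

```text
[448.18731133 -38.36634409 242.12889681] [ 0.732 -0.681 -0.001  0.001] 12.0833
1486
((449.6717834472656, -39.73820495605469), (15.408388137817383, 97.9380111694336), 4.49436092376709) [447.74631079 -42.96336289 146.65276089] [142.97766347 147.11732383 148.64050017]
bar dir deg -85.04583 447.59775 -43.199905
tool [ 4.6  0.5 95.5] [-47.5  -9.7  92. ] [ 50.5   6.3 102.1]
39256 ((557.7288818359375, -29.728775024414062), (178.9192657470703, 204.3574676513672), 5.0119853019714355)
20 35 [ 462.9 -312.7   42.7] 23
35 55 [ 461.  -310.    41.2] 68
60 80 [ 464.6 -315.3   38.7] 41
85 102 [ 464.4 -315.    33.7] 24
106 126 [ 464.6 -316.2   36. ] 98
```

View pics/w2.png

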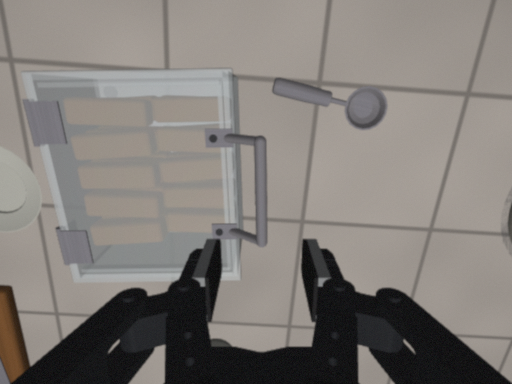

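Call:
apply_moves:
  delta_rot:
    - [0, 0, 0]
    - [0, 0, 0]
    - [0, 0, 0]
    - [0, 0, 0]
    - [0, 0, 0]
    - [0, 0, 0]
    - [0, 0, 0]
    - [0, 0, 0]
    - [0, 0, 0]
    - [0, 0, 0]
    - [0, 0, 0]
    - [0, 0, 0]
    - [0, 0, 0]
    - [0, 0, 0]
    - [0, 0, 0]
  xyz:
    - [0.08, 0, 0.3]
    - [0, 0, 0.6]
    - [0, 0, 0.7]
    - [0, 0, 0.7]
    - [0, 0, 0.7]
    - [0, 0, 0.7]
    - [0, 0, 0.5]
    - [0, 0, 0.3]
    - [0, 0, 0.14]
    - [0, 0, 0]
    - [0, 0, 0]
    - [0, 0, 0]
    - [0, 0, 0]
    - [0, 0, 0]
    - [0, 0, 0]
  hand: [0.3, 0.3, 0.3, 0.3, 0.3, 0.3, 0.3, 0.3, 0.3, 0.3, 0.6, 1, 1, 1, 1]

```text
clock: 13.48
position: [448.6, -40.3, 128.2]
ee_rot: [0.733, -0.681, -0.0, 0.0]
contact_force: [-4.3, 1.0, 5.9]
gripper_width: 7.8
grasp_force: 58.7
```

```bash
python3 - <<'E'
from h import *
s=arm.read_state(); print({k:np.round(s[k],2) for k in("position","contact_force","gripper_width","grasp_force","ee_rot","joints")})
a=np.radians(8.13+np.arange(0,61,3)); y=-198*np.diff(-np.cos(a))/25; z=-198*np.diff(np.sin(a))/25
print([[0,round(i,2),round(j,2)] for i,j in zip(y,z)])
E
```

```text
{'position': array([448.62, -40.35, 128.23]), 'contact_force': array([-4.3 ,  1.03,  5.9 ]), 'gripper_width': np.float64(7.78), 'grasp_force': np.float64(58.67), 'ee_rot': array([ 0.73, -0.68, -0.  ,  0.  ]), 'joints': array([ 0.27,  0.2 , -0.55, -0.  , -0.82, -0.2 ])}
[[0, np.float64(-0.07), np.float64(-0.41)], [0, np.float64(-0.09), np.float64(-0.4)], [0, np.float64(-0.11), np.float64(-0.4)], [0, np.float64(-0.13), np.float64(-0.39)], [0, np.float64(-0.15), np.float64(-0.39)], [0, np.float64(-0.17), np.float64(-0.38)], [0, np.float64(-0.19), np.float64(-0.37)], [0, np.float64(-0.21), np.float64(-0.36)], [0, np.float64(-0.23), np.float64(-0.35)], [0, np.float64(-0.25), np.float64(-0.33)], [0, np.float64(-0.26), np.float64(-0.32)], [0, np.float64(-0.28), np.float64(-0.31)], [0, np.float64(-0.3), np.float64(-0.29)], [0, np.float64(-0.31), np.float64(-0.27)], [0, np.float64(-0.33), np.float64(-0.26)], [0, np.float64(-0.34), np.float64(-0.24)], [0, np.float64(-0.35), np.float64(-0.22)], [0, np.float64(-0.36), np.float64(-0.2)], [0, np.float64(-0.37), np.float64(-0.18)], [0, np.float64(-0.38), np.float64(-0.16)]]
```

Call:
apply_moves:
  delta_rot:
    - [0, 0, 0]
    - [0, 0, 0]
    - [0, 0, 0]
    - [0, 0, 0]
    - [0, 0, 0]
    - [0, 0, 0]
    - [0, 0, 0]
  xyz:
    - [0, -0.03, -0.2]
    - [0, -0.04, -0.2]
    - [0, -0.09, -0.4]
    - [0, -0.11, -0.4]
    - [0, -0.13, -0.39]
    - [0, -0.15, -0.39]
    - [0, 0, 0]
  hand: [1, 1, 1, 1, 1, 1, 1]

```text
clock: 14.07
position: [462.0, -39.2, 178.2]
ee_rot: [0.732, -0.681, -0.001, 0.001]
contact_force: [-4.9, 0.8, 0.2]
gripper_width: 7.9
grasp_force: 58.7
```

```bash
cat >> h.py <<'E'
def lid(h=(642.5,-22.5),yaw=np.radians(4.6)):
    ex=np.array([np.cos(yaw),np.sin(yaw)]); ey=np.array([-ex[1],ex[0]])
    for n in ("scene","side"):
        p=eyes.get_image(n); a=pts(p,np.ones((384,512),bool)); d=a[:,:2]-h
        x=d@ex; y=d@ey; z=a[:,2]-118
        m=(np.abs(y)<98)&(np.hypot(x,z)<172)&(np.hypot(x,z)>40)&(x<5)&(z>-3)
        ang=np.degrees(np.arctan2(z,-x))[m]; hst,e=np.histogram(ang,np.arange(-2,100,2)); k=np.argsort(hst)[::-1][:5]
        print(n,[(int(e[i]+1),int(hst[i])) for i in k])
    return p
E
python3 - <<'E'
from h import *
p=lid(); save("l1.png",cv2.resize(p["frame"][120:250,200:330],None,fx=3,fy=3))
E
```

```text
scene [(15, 855), (17, 838), (19, 196), (13, 48), (21, 45)]
side [(17, 698), (15, 672), (19, 201), (21, 38), (-1, 26)]
```

View pics/l1.png

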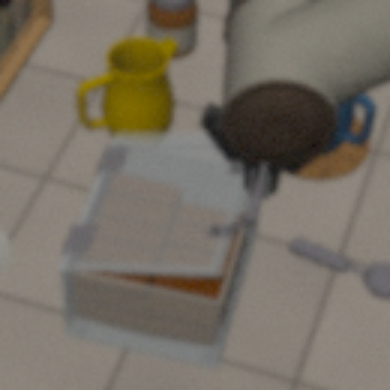

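Call:
apply_moves:
  delta_rot:
    - [0, 0, 0]
    - [0, 0, 0]
    - [0, 0, 0]
    - [0, 0, 0]
    - [0, 0, 0]
    - [0, 0, 0]
    - [0, 0, 0]
    - [0, 0, 0]
    - [0, 0, 0]
    - [0, 0, 0]
    - [0, 0, 0]
    - [0, 0, 0]
  xyz:
    - [0, -0.17, -0.38]
    - [0, -0.19, -0.37]
    - [0, -0.21, -0.36]
    - [0, -0.23, -0.35]
    - [0, -0.25, -0.33]
    - [0, -0.26, -0.32]
    - [0, -0.28, -0.31]
    - [0, -0.3, -0.29]
    - [0, -0.31, -0.27]
    - [0, -0.33, -0.26]
    - [0, -0.34, -0.24]
    - [0, 0, 0]
  hand: [1, 1, 1, 1, 1, 1, 1, 1, 1, 1, 1, 1]

```text
clock: 15.17
position: [533.8, -33.3, 268.1]
ee_rot: [0.733, -0.68, -0.0, 0.0]
contact_force: [-12.9, 5.9, 14.7]
gripper_width: 8.1
grasp_force: 59.3
```

```bash
python3 - <<'E'
from h import *
p=lid()
E
```

```text
scene [(49, 1120), (51, 882), (53, 288), (47, 86), (55, 81)]
side [(51, 372), (49, 297), (53, 101), (-1, 65), (45, 47)]
```

Call:
apply_moves:
  delta_rot:
    - [0, 0, 0]
    - [0, 0, 0]
    - [0, 0, 0]
    - [0, 0, 0]
    - [0, 0, 0]
    - [0, 0, 0]
    - [0, 0, 0]
    - [0, 0, 0]
    - [0, 0, 0]
    - [0, 0, 0]
  xyz:
    - [0, -0.35, -0.22]
    - [0, -0.36, -0.2]
    - [0, -0.37, -0.18]
    - [0, 0, 0]
    - [0, 0, 0]
    - [0, 0, 0]
    - [0, 0, 0]
    - [0, 0, 0]
    - [0, 0, 0]
    - [0, 0, 0]
  hand: [1, 1, 1, 1, 1, 1, 1, 1, 1, 1]

```text
clock: 16.1
position: [561.0, -31.2, 282.9]
ee_rot: [0.733, -0.68, 0.001, -0.001]
contact_force: [-8.2, 6.5, 11.7]
gripper_width: 7.6
grasp_force: 61.0
```

```bash
python3 - <<'E'
from h import *
p=lid(); save("l2.png",cv2.resize(p["frame"][100:260,190:340],None,fx=3,fy=3))
P,_=jug(); P=near(P,(462,-312),75); slices(P,6,(462,-312))
E
```

```text
scene [(59, 1319), (61, 624), (57, 281), (63, 205), (65, 61)]
side [(59, 265), (61, 157), (55, 89), (-1, 70), (63, 59)]
20 35 [ 460.7 -313.3   43.9] 37
35 55 [ 460.9 -309.5   41.1] 117
60 80 [ 461.4 -311.6   38.6] 188
85 102 [ 461.8 -311.8   34. ] 148
106 126 [ 462.8 -312.5   36.1] 261
```

View pics/l2.png

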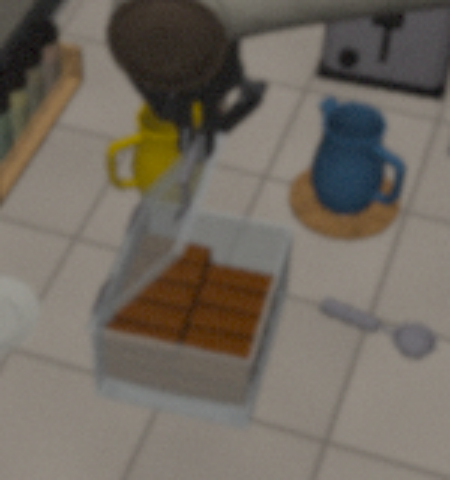

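The side view shows the lid held open at about 60° by the gripper, near pixel (195,130). The blue jug stands upright on the cork mat, near (350,160), so I'm handing the job in.

```bash
python3 -c "
from bench import arm
print(arm.job_done())"
```

```text
the job is handed in; nothing more can be done
None
```

I stood the blue jug upright on the cork mat, within a few millimetres of its centre. The gripper is holding the canister lid open at about 60°, and the job was handed in at about 16 s; the hand-in gave no verdict.

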